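# Index the drilling head five clicks from its stop and lock it

### The job

Bring the wooden disc on the teal indexing head to its fifth drilling position: turn the black bar knob anticlockwise (seen from above) until the yellow pointer bears lightly on the red stop pin, without forcing it, and keep it resting there for about half a second. Then click the knob clockwise exactly five clicks, the click position next to the pin counting as zero. Last, swing the red-tipped lock lever clockwise all the way to lock the head, let go, and leave the chuck key and the spare disc beside it where they lie.

Things in the scene. Friction and masses are not known exactly. Their poses are not given: they have to be found in the camera images.
- head: Indexing head, fixed to the bench: teal housing, top face at z 60 mm. Origin under the dial's vertical axis, at bench level. In its frame (x away from the robot at yaw 0, y left) the top spans x -65..65, y -73..117 mm, the foot flange (8 mm high) x -85..85, y -83..127. Inside, a spring plunger pulls the dial to its nearest click; the locked lever blocks the plunger, so the dial cannot turn.
- dial (a joint): Dial angle in rad, growing clockwise seen from above, 0.2618 (15 degrees) a click; 0 is the click position next to the stop pin, five clicks are 1.309, its range ends at 2.75. Leaving a click takes about 0.1 N m, less towards the crest half way, then it snaps on. The pin is met somewhere from -0.02 to -0.11, unknown until felt; released there the dial springs back to 0. Starts at click 2 to 5.
- dial_grip (a point): Point on the dial axis, z 113 mm, in the black bar knob: bar 46 mm long (this frame's x axis), 14 mm thick (y), z 95 to 128 mm. Under it a steel washer (radius 24 mm, top z 95) and the wooden disc (radius 40, top z 92). All turn with the dial, so does this frame; at dial 0 its x is the head's +x. The yellow pointer (6 mm wide, tip 54 mm from the axis, z 62-69) is clamped along +x only to 0.05 rad.
- stop_pin: Red stop pin, 6 mm in diameter, 12 mm high, on the head's top face 49 mm from the dial axis; origin at its foot (z 60 mm). Seen from the axis it stands 0.19 rad anticlockwise of the head's +x. 12 N on it is forcing it (0.59 N m at the knob, besides the click torque); a light bearing is 2 to 8 N (0.1 to 0.4 N m). The contact is stiff: from touching, 0.025 rad more at the knob can be too much.
- lever (a joint): Lock lever angle in rad, 0 open, 1.396 (80 degrees) fully locked, growing clockwise seen from above. Starts at 0 to 0.25. Friction holds it where it is left; 1 to 2 N at the post moves it. It cannot be locked while the dial stands between clicks.
- lever_post (a point): On the axis of the lever's upright red post, z 98 mm: post 14 mm in diameter, top z 112 mm, 75 mm from the pivot. The dark lever arm under it is 12 mm wide, top z 72 mm. Seen from the pivot, the post lies 130 degrees anticlockwise of the head's +x when open (0) and 50 degrees when locked.
- lever_pivot (a point): On the lever's vertical hinge axis, z 60 mm, 85 mm from the dial axis along the head's +y. Its cap has a radius of 13 mm, top z 73 mm.
- chuck_key: Loose steel chuck key lying on the bench near the head's robot side, 75 x 70 x 18 mm. Not to be moved (more than 20 mm counts). Origin under its middle.
- spare_disc: Loose spare wooden disc lying on the bench at the head's -y end, radius 40 mm, 22 mm thick. Not to be moved (more than 20 mm counts). Origin at the centre of its underside.

How it is judged:
On the way, in this order (a step that is already met when the one before it is completed fails the run):
1. the dial is turned below its zero click so that the pointer bears on the stop pin with more than 1.5 N, held for 0.2 s (value of joint dial below -0.01 rad and contact force between stop_pin and anything else above 1.5 N), for 0.2 s.
2. the dial stands in its fifth click (1.31 rad from zero, within 0.09 rad) (value of joint dial between 1.22 and 1.4 rad), for 0.3 s.
3. the lock lever is swung home (beyond 1.25 rad) (value of joint lever above 1.25 rad), for 0.2 s.
At the end, for the whole second after the job is handed in: The dial rests in its fifth click (1.31 rad within 0.09) and the lock lever is beyond 1.25 rad (its stop is at 1.40) (all of step 2 and value of joint lever above 1.25 rad); the robot touches nothing.
It fails at once if the stop pin is forced (more than 12 N on it) (contact force between stop_pin and anything else above 12 N).
It fails at once if the chuck key or the spare disc is moved more than 20 mm (distance of any of chuck_key, spare_disc from where it was at the start of the episode above 0.02 m).
It also fails if it takes over 64 s, if anything falls off the work surface, if the arm or the gripper's body presses on something with over 40 N, if the wrist force passes 120 N, or if a joint passes its speed limit or range.

### The arm

A 6-joint arm with a two-finger parallel gripper is mounted at the origin on the work surface. World frame = base frame: x ahead of the robot, y to its left, z up, the work surface at z = 0. Lengths are in m, angles in rad, forces in N, time in s.
With the tool pointing down it reaches from about 0.425 to 0.95 m from the base axis. Payload 3.5 kg.
Tool frame: the origin (TCP) lies at the very end of the fingers, on their centre line; the grasp point (between the pads) lies 19 mm behind it; z points along the fingers, y is the line along which they close (so a half turn about z gives the same grasp; the last joint's range is limited). The gripper opens to 85 mm and grips with 20 to 120 N. Pads are 22 mm wide; open, the fingers measure 114 mm over their backs; the gripper's body (76 mm by 85 mm) begins 54 mm behind the grasp point. The pads swing forward as they close: fully open they stand 13 mm farther back than shut.
Start: joints at [1.094, 0.286, 1.577, -0, 1.279, -0.15], TCP at [0.217, 0.639, 0.231] pointing down, gripper open.
Joint ranges: [-2.77, 2.77], [-0.9, 2.22], [0.21, 2.48], [-1.53, 4.67], [0.24, 2.81], [-2.84, 2.84]. Speed limits (rad/s): [2.79, 2.79, 3.14, 3.14, 3.14, 3.14].

### API

Orientations are given as a unit quaternion [x, y, z, w].
In Python, from plant import ctrl, read_camera gives the robot as it stands (ctrl), with the cameras as plain functions.
- The arm moves only by the shell command python3 inch.py FILE [FORCE], which reads ROWS from the file FILE. ROWS is a JSON list of rows, 1 to 10 of them, each of 7 numbers: dx, dy, dz in fractions of the full range, 1 being 50 cm, then a rotation vector rx, ry, rz in normalised numbers (1 is pi rad), then the opening from 0.0 (shut) to 1.0 (fully open); each row is the pose to reach, as a shift and turn from the pose commanded when the command began, along the tool's axes at that moment; what a row does not reach only later rows make up. A row lasts 1/8 s, in which the tool goes at most 0.0625 m and 0.188 rad, less where a joint would pass 70% of its speed; a pose out of reach is approached as far as the arm can. The fingers move at their own pace and stop on an object; FORCE is the grip in N (left out, the last holds). Time passes only in rows, so rows that do not move let the fingers close. It prints the time, the measured TCP pose, the force, the opening and the grip force at its end. No shift or turn number may pass 1 either way. Input that does not fit is refused with a message, and nothing moves.
- ctrl.get_state(): the state, without advancing time (a new reading comes with each control period).
- read_camera(name): name is "side" or "top" or "wrist"; returns a dict with "pixels" (480x640x3 uint8, red, green, blue), "camera_matrix" (3x3 intrinsics, pixels), "xyz" and "orientation" of the camera in the world. Camera axes: x right, y down, z forward; pixel columns grow to the right and rows downward; lengths in m; the calibration is good to about 2 mm. The wrist camera is an equidistant fisheye: a pixel r from the principal point sees the ray r / f radians off the axis. A picture is of the moment at which its call begins. There is no depth.
- ctrl.sign_off(): hands the job in; it is judged then, once.
The state is a dict: "time": time; "qpos": joint angles; "dq": joint speeds; "joint_efforts": joint torques, N m; "eef_pos": TCP position; "tcp_rot": TCP orientation; "contact_force": force on the tool from outside, world axes, zero at the start; "wrist_torque": the same for the moment, N m; "opening": opening from 0.0 (shut) to 1.0 (fully open); "finger_force": force on a finger pad.
Only numpy, scipy, OpenCV 4.12 (cv2) and the standard library are available. Lean on these libraries where they do the work, as an engineer would, in place of code of your own. Each camera call takes 0.05 s, during which the arm holds its last target. There are 200 camera calls.

## Working session

There is one attempt and no reset: what is moved stays moved. The work goes in short steps, Python scripts to look and compute and a shell command to move; the robot and the scene stay as the last step left them, time stands still between calls to the robot, and variables do not carry over. Pictures are saved under pics/ and viewed, at most 10 in all, crops included, and the job is handed in when it is done.

```bash
ls; mkdir -p pics; python3 - <<'E'
from plant import ctrl, read_camera
import cv2
s=ctrl.get_state();print(s)
for n in ["top","side"]:
    r=read_camera(n);cv2.imwrite(f"pics/{n}0.png",r["pixels"][:,:,::-1]);print(n,r["camera_matrix"],r["xyz"],r["orientation"])
E
```

```text
inch.py
pics
plant.py
{'time': 0.0, 'qpos': array([ 1.09403259e+00,  2.87181622e-01,  1.57814287e+00, -1.49267873e-05,
        1.27860296e+00, -1.50017291e-01]), 'dq': array([-0.00070844,  0.00094912,  0.00086016, -0.00145607, -0.00051464,
       -0.00018117]), 'joint_efforts': array([ 3.77476608e-04, -4.05993640e+01, -2.92620850e+01, -1.51467088e-04,
        5.88840616e-03,  5.42561196e-06]), 'eef_pos': array([0.21633795, 0.63871307, 0.22995501]), 'tcp_rot': array([ 1.62645191e-01,  9.86683931e-01, -1.11274178e-03, -3.53095888e-04]), 'contact_force': array([-0.26610226,  0.43039873,  0.33672417]), 'wrist_torque': array([0.01416225, 0.03728807, 0.02966555]), 'finger_force': 0.0, 'opening': 0.9979764788984102}
top [[502.85748925   0.         322.68306161]
 [  0.         502.85748925 237.73632366]
 [  0.           0.           1.        ]] [ 0.37137768 -0.01824011  0.89173002] [-0.65653778  0.7469562  -0.076951    0.07136607]
side [[588.677027     0.         318.74596004]
 [  0.         588.677027   234.54705509]
 [  0.           0.           1.        ]] [0.13404441 0.42225003 0.69191372] [-0.32412152  0.86316195 -0.36374584  0.13261092]
```

View pics/top0.png

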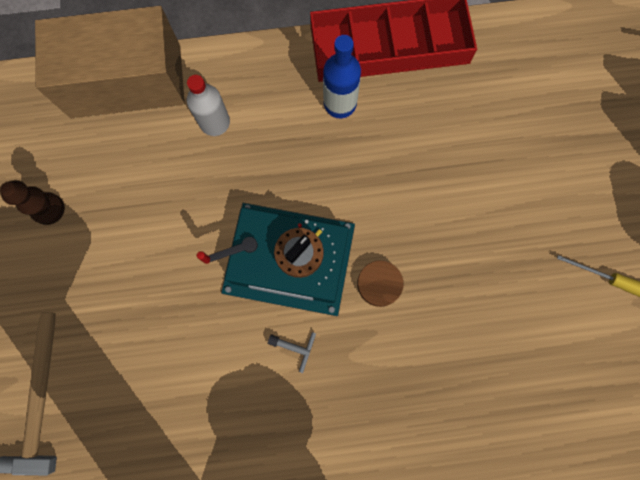

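View pics/side0.png

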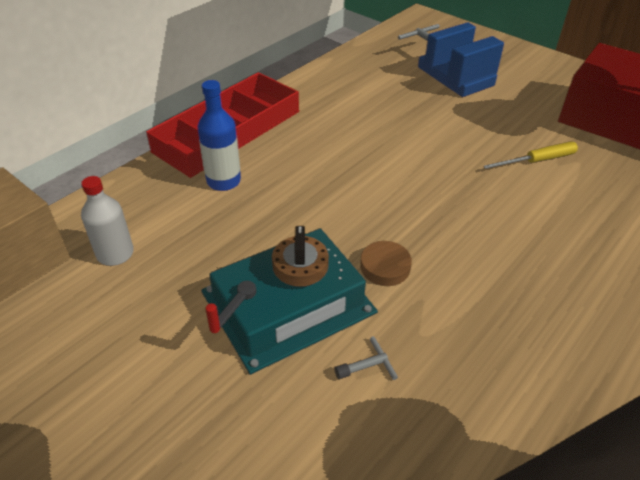

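The top view shows the head around (290,258), the knob at about (300,250), the yellow pointer at about (319,232) and the lever post at about (204,257). The key is at (292,346) and the spare disc at (380,284). I'll enlarge both views to get precise pixels.

```bash
python3 - <<'E'
import cv2,numpy as np
a=cv2.imread("pics/top0.png")[195:320,190:360];b=cv2.imread("pics/side0.png")[215:375,195:385]
cv2.imwrite("pics/c1.png",cv2.resize(a,None,fx=4.7,fy=4.7,interpolation=cv2.INTER_CUBIC))
cv2.imwrite("pics/c2.png",cv2.resize(b,None,fx=3.7,fy=3.7,interpolation=cv2.INTER_CUBIC))
E
```

```text
(no output)
```

View pics/c1.png

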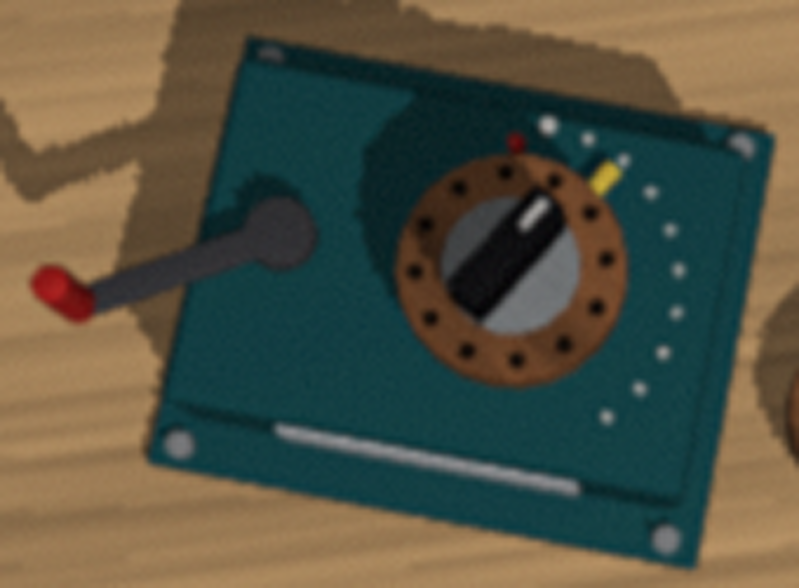

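View pics/c2.png

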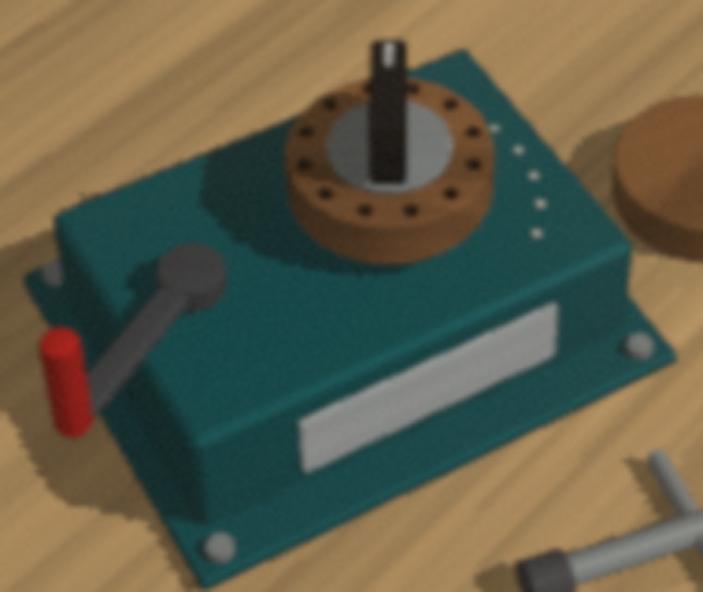

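Both crops are clear: flange corners, washer, pivot cap and post are all visible. The knob's white mark and the yellow pointer both point to the upper right. The next step is to fit the head pose from these pixels.

```bash
cat > h.py <<'E'
import numpy as np
from scipy.spatial.transform import Rotation as R
from scipy.optimize import least_squares
class Cam:
    def __init__(s,K,p,q): s.K=np.array(K);s.p=np.array(p);s.R=R.from_quat(q).as_matrix()
    def proj(s,P):
        c=(np.atleast_2d(P)-s.p)@s.R; u=c@s.K.T; return u[:,:2]/u[:,2:]
    def at(s,uv,z):
        d=s.R@np.linalg.solve(s.K,[*uv,1]); return s.p+d*(z-s.p[2])/d[2]
E
python3 - <<'E'
from h import *
T=Cam([[502.857,0,322.683],[0,502.857,237.736],[0,0,1]],[.37137768,-.01824011,.89173002],[-0.65653778,0.7469562,-0.076951,0.07136607])
S=Cam([[588.677,0,318.746],[0,588.677,234.547],[0,0,1]],[.13404441,.42225003,.69191372],[-0.32412152,0.86316195,-0.36374584,0.13261092])
ct=lambda u:((np.array(u)+.5)/4.7-.5+[190,195]); cs=lambda u:((np.array(u)+.5)/3.7-.5+[195,215])
t=[((85,127,8),(248,38)),((85,-83,8),(775,132)),((-85,-83,8),(695,568)),((-85,127,8),(148,460)),((0,0,95),(511,265)),((0,0,92),(512,270)),((0,85,73),(281,233))]
s=[((85,127,8),(25,280)),((-85,127,8),(205,585)),((-85,-83,8),(675,352)),((0,0,95),(390,148)),((0,0,92),(390,160)),((0,85,73),(192,272))]
mt=np.array([a for a,_ in t])/1e3; ms=np.array([a for a,_ in s])/1e3
it=np.array([ct(b) for _,b in t]); is_=np.array([cs(b) for _,b in s])
def W(p,m):
    c,n=np.cos(p[2]),np.sin(p[2]); return m@np.array([[c,n,0],[-n,c,0],[0,0,1]])+[p[0],p[1],0]
f=lambda p:np.r_[(T.proj(W(p,mt))-it-p[3:5]).ravel(),(S.proj(W(p,ms))-is_-p[5:7]).ravel(),p[3:]]
r=least_squares(f,[.4,0,0,0,0,0,0]);print(r.x);print(r.fun.round(1))
p=r.x
ang=lambda v:np.arctan2(v[1],v[0])-p[2]
o=lambda u,z:T.at(ct(u)+p[3:5],z)[:2]
for a,b in [((483,320),(565,225)),((447,290),(528,190)),((465,305),(547,207))]: print("bar ccw deg",np.degrees(ang(o(b,.128)-o(a,.128))))
pt=o((608,176),.067)-p[:2];print("ptr",np.degrees(ang(pt)),np.hypot(*pt))
pn=o((517,143),.068)-p[:2];print("pin",np.degrees(ang(pn)),np.hypot(*pn))
pv=W(p,np.array([[0,.085,.06]]))[0];
q=o((46,284),.112)-pv[:2];print("lever",np.degrees(ang(q)),np.hypot(*q))
q2=S.at(cs((60,342))+p[5:7],.112)[:2]-pv[:2];print("lever",np.degrees(ang(q2)),np.hypot(*q2),pv)
E
```

```text
[ 0.5245189   0.00624606 -0.31694765 -0.11819491 -0.25373086  0.19451463
 -0.69798641]
[-0.4 -0.8  0.7  0.1  0.6  0.6 -0.5  1.   0.  -0.1 -0.1 -0.8 -0.5 -0.2
 -1.2 -0.4 -0.3  1.1  1.6  0.9  0.  -0.3  0.1 -2.  -0.  -0.  -0.1 -0.3
  0.2 -0.7]
bar ccw deg -29.253283562432426
bar ccw deg -27.256355992970402
bar ccw deg -28.273121418593217
ptr -30.413968601747023 0.04977030487196305
pin 10.61278156424195 0.04936899125232283
lever 120.49773537139677 0.07598081676879154
lever 120.07939858653654 0.07364388685878952 [0.55101065 0.08701231 0.06      ]
```

```bash
cat >> h.py <<'E'
HEAD=np.array([.5245,.0062]);YAW=-.317
def delta(xyz,yaw):
    "shift (tool axes) and clockwise turn to a TCP-down pose with tool x at yaw (mod pi)"
    from plant import ctrl, read_camera
    s=ctrl.get_state();M=R.from_quat(s["tcp_rot"]).as_matrix()
    y=np.arctan2(M[1,0],M[0,0]); d=(y-yaw+np.pi/2)%np.pi-np.pi/2
    print("t",round(s["time"],2),"pos",s["eef_pos"].round(4),"yaw",y.round(4),"tilt",M[:2,2].round(4))
    print("shift",(M.T@(np.array(xyz)-s["eef_pos"])).round(4),"rz",d.round(4),"F",s["contact_force"].round(2),"T",s["wrist_torque"].round(3),"open",round(s["opening"],3),s["finger_force"])
E
python3 -c "
from h import *
delta([*HEAD,.2],YAW-np.pi/6)"
```

```text
t 0.1 pos [0.2163 0.6388 0.2301] yaw 2.8148 tilt [-0.001  -0.0019]
shift [-0.4949 -0.5001  0.031 ] rz 0.5139 F [ 0.37 -0.19 -0.58] T [-0.096 -0.    -0.031] open 0.997 0.0
```

The manual's scale: shifts go in shares of 50 cm and turns go in shares of pi rad. Converting my numbers, -0.42 m / 0.5 = -0.84, -0.38 m / 0.5 = -0.76, 0.45 rad / 3.1416 = 0.1432.

```bash
echo '[[-0.1,-0.1,0,0,0,0.0127,0.6],[-0.2,-0.2,0,0,0,0.0255,0.6],[-0.28,-0.28,0,0,0,0.0446,0.6],[-0.36,-0.36,0,0,0,0.0573,0.6],[-0.44,-0.44,0,0,0,0.07,0.6],[-0.52,-0.52,0,0,0,0.0891,0.6],[-0.6,-0.6,0,0,0,0.1019,0.6],[-0.68,-0.68,0,0,0,0.121,0.6],[-0.76,-0.76,0,0,0,0.1337,0.6],[-0.84,-0.84,0,0,0,0.1432,0.6]]' > rows.txt && python3 inch.py rows.txt 60
python3 -c "
from h import *
delta([*HEAD,.2],YAW-np.pi/6)"
```

```text
time: 1.35
eef_pos: [0.4798, 0.1049, 0.231]
tcp_rot: [0.379, 0.925, 0.0, -0.0]
contact_force: [1.0, -0.1, -0.2]
opening: 0.599
finger_force: 0.0
t 1.35 pos [0.4798 0.1049 0.231 ] yaw 2.3636 tilt [-0.0002  0.0001]
shift [-0.1011 -0.039   0.031 ] rz 0.0626 F [ 1.01 -0.06 -0.21] T [ 0.    -0.026  0.01 ] open 0.599 0.0
```

In the tool's units: -0.101 m / 0.5 = -0.202, -0.08 m / 0.5 = -0.16, 0.063 rad / 3.1416 = 0.0201.

```bash
echo '[[-0.08,-0.03,0.02,0,0,0.0095,0.6],[-0.16,-0.06,0.05,0,0,0.0191,0.6],[-0.202,-0.078,0.062,0,0,0.0201,0.6],[-0.202,-0.078,0.1,0,0,0.0201,0.6],[-0.202,-0.078,0.14,0,0,0.0201,0.6],[-0.202,-0.078,0.14,0,0,0.0201,0.6],[-0.202,-0.078,0.14,0,0,0.0201,0.6]]' > rows.txt && python3 inch.py rows.txt
python3 - <<'E'
from h import *
from plant import ctrl, read_camera
import cv2
r=read_camera("wrist");cv2.imwrite("pics/w1.png",r["pixels"][:,:,::-1]);print(r["camera_matrix"],r["xyz"],r["orientation"])
delta([*HEAD,.102],YAW-np.pi/6)
E
```

```text
time: 2.22
eef_pos: [0.5242, 0.0088, 0.1615]
tcp_rot: [0.407, 0.913, 0.0, 0.0]
contact_force: [0.2, -0.6, 0.3]
opening: 0.6
finger_force: 0.0
[[371.64829954   0.         320.07862395]
 [  0.         371.64829954 237.52473586]
 [  0.           0.           1.        ]] [0.4803445  0.05742716 0.30343194] [0.92583578 0.3547496  0.04664474 0.12167618]
t 2.27 pos [0.5246 0.0086 0.162 ] yaw 2.3027 tilt [ 0.0012 -0.0001]
shift [-0.0017 -0.0017  0.06  ] rz 0.0017 F [ 0.07 -0.28  0.4 ] T [ 0.015  0.002 -0.013] open 0.599 0.0
```

View pics/w1.png

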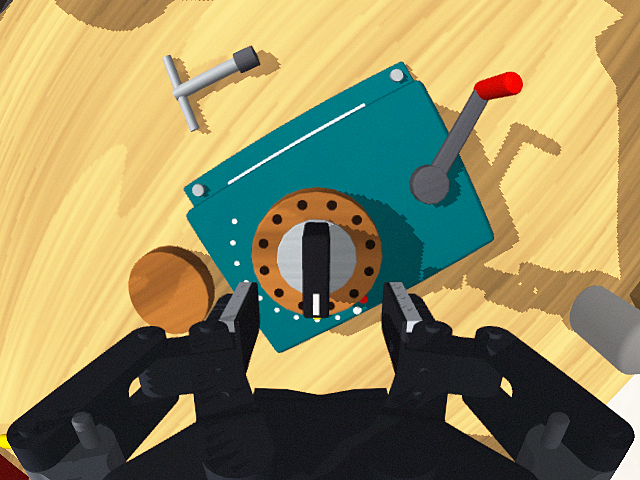

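The wrist view shows the bar vertical between the fingers, with the washer centred at about (315,257) and the bar top from about (314,224) to (316,316). The fingers are symmetric about x≈321. I'll check the washer centre through the fisheye model.

```bash
python3 - <<'E'
from h import *
M=R.from_quat([0.92583578,0.3547496,0.04664474,0.12167618]).as_matrix();p=np.array([0.4803445,0.05742716,0.30343194])
def at(u,z):
    d=np.array(u)-[320.08,237.52];r=np.hypot(*d);th=r/371.65
    v=M@np.array([*(np.sin(th)*d/r),np.cos(th)]);return (p+v*(z-p[2])/v[2])
print(at((315,257),.095),at((317,253),.092))
a=at((316,316),.128);b=at((315,224),.128);print(a,b,(a+b)/2,np.arctan2(*(b-a)[1::-1]))
E
```

```text
[0.52332048 0.00511357 0.095     ] [0.52315781 0.00702885 0.092     ]
[ 0.53867595 -0.01071634  0.128     ] [0.50534895 0.02591947 0.128     ] [0.52201245 0.00760157 0.128     ] 2.3089358067428143
```

In the tool's units: 0.058 m / 0.5 = 0.116, 0.04 m / 0.5 = 0.08.

```bash
echo '[[-0.002,-0.002,0.04,0,0,0,0.6],[-0.003,-0.003,0.08,0,0,0,0.6],[-0.003,-0.003,0.116,0,0,0,0.6],[-0.003,-0.003,0.116,0,0,0,0.3],[-0.003,-0.003,0.116,0,0,0,0.2],[-0.003,-0.003,0.116,0,0,0,0.1],[-0.003,-0.003,0.116,0,0,0,0.0],[-0.003,-0.003,0.116,0,0,0,0.0],[-0.003,-0.003,0.116,0,0,0,0.0]]' > rows.txt && python3 inch.py rows.txt 50
python3 -c "
from h import *
delta([*HEAD,.102],YAW-np.pi/6)"
```

```text
time: 3.4
eef_pos: [0.5244, 0.0054, 0.1044]
tcp_rot: [0.408, 0.913, -0.0, 0.0]
contact_force: [-5.4, -3.3, 6.1]
opening: 0.153
finger_force: 50.2
t 3.4 pos [0.5244 0.0054 0.1044] yaw 2.3021 tilt [ 0.0002 -0.0011]
shift [0.0005 0.0006 0.0024] rz 0.0011 F [-5.45 -3.28  6.12] T [-0.411  0.658 -0.005] open 0.153 50.22087514400482
```

In the tool's units: -0.001 m / 0.5 = -0.002, -0.0005 m / 0.5 = -0.001.

```bash
echo '[[0,-0.001,-0.0006,0,0,0,0],[0,-0.002,-0.001,0,0,0,0],[0,-0.002,-0.001,0,0,0,0]]' > rows.txt && python3 inch.py rows.txt
python3 -c "
from h import *
delta([*HEAD,.102],2.302)"
```

```text
time: 3.78
eef_pos: [0.5243, 0.0054, 0.1044]
tcp_rot: [0.408, 0.913, 0.001, 0.001]
contact_force: [-0.1, -1.3, 3.9]
opening: 0.152
finger_force: 50.0
t 3.77 pos [0.5243 0.0054 0.1044] yaw 2.3015 tilt [0.0024 0.0002]
shift [0.0005 0.0007 0.0024] rz -0.0005 F [-0.1  -1.34  3.86] T [-0.094  0.014 -0.009] open 0.152 49.984763860702515
```

In the tool's units: -0.05 rad / 3.1416 = -0.0159.

```bash
echo '[[0,0,0,0,0,-0.0159,0],[0,0,0,0,0,-0.0318,0],[0,0,0,0,0,-0.0477,0],[0,0,0,0,0,-0.0637,0],[0,0,0,0,0,-0.0796,0],[0,0,0,0,0,-0.0955,0],[0,0,0,0,0,-0.1114,0],[0,0,0,0,0,-0.1273,0],[0,0,0,0,0,-0.1432,0],[0,0,0,0,0,-0.1592,0]]' > rows.txt && python3 inch.py rows.txt
python3 -c "
from h import *
delta([*HEAD,.102],2.8257)"
echo '[[0,0,0,0,0,-0.0032,0],[0,0,0,0,0,-0.0064,0],[0,0,0,0,0,-0.0076,0],[0,0,0,0,0,-0.0076,0]]' > rows.txt && python3 inch.py rows.txt
python3 -c "
from h import *
delta([*HEAD,.102],2.8257)"
```

```text
time: 5.03
eef_pos: [0.524, 0.005, 0.1044]
tcp_rot: [0.168, 0.986, -0.0, 0.001]
contact_force: [-0.4, -2.0, 4.8]
opening: 0.154
finger_force: 50.1
t 5.03 pos [0.524  0.005  0.1044] yaw 2.8036 tilt [ 0.0013 -0.0007]
shift [-0.      0.0013  0.0024] rz -0.0221 F [-0.38 -1.98  4.79] T [-0.22   0.165 -0.017] open 0.154 50.08304178714752
time: 5.52
eef_pos: [0.524, 0.005, 0.1044]
tcp_rot: [0.158, 0.988, -0.0, 0.001]
contact_force: [-1.2, -3.5, 5.7]
opening: 0.15
finger_force: 50.1
t 5.53 pos [0.524  0.005  0.1044] yaw 2.8252 tilt [ 0.0014 -0.0006]
shift [-0.0001  0.0013  0.0024] rz -0.0005 F [-1.21 -3.49  5.75] T [-0.273  0.2   -0.014] open 0.15 50.14080047607422
```

In the tool's units: -0.014 rad / 3.1416 = -0.0045.

```bash
cat > q.py <<'E'
from h import *
from plant import ctrl, read_camera
s=ctrl.get_state();M=R.from_quat(s["tcp_rot"]).as_matrix()
print("t %.2f dial %.4f Tz %.3f"%(s["time"],2.8257-np.arctan2(M[1,0],M[0,0]),s["wrist_torque"][2]),s["contact_force"].round(1))
E
echo '[[0,0,0,0,0,-0.0022,0],[0,0,0,0,0,-0.0045,0],[0,0,0,0,0,-0.0045,0]]' > rows.txt && python3 inch.py rows.txt >/dev/null; python3 q.py
echo '[[0,0,0,0,0,-0.0019,0],[0,0,0,0,0,-0.0019,0]]' > rows.txt && python3 inch.py rows.txt>/dev/null; python3 q.py
```

```text
t 5.90 dial -0.0134 Tz -0.001 [-1.5 -1.7  5.4]
t 6.15 dial -0.0193 Tz -0.036 [-0.8 -2.6  5.8]
```

In the tool's units: -0.006 rad / 3.1416 = -0.0019.

```bash
echo '[[0,0,0,0,0,-0.0019,0],[0,0,0,0,0,-0.0019,0]]' > rows.txt && python3 inch.py rows.txt>/dev/null; python3 q.py
```

```text
t 6.40 dial -0.0253 Tz -0.032 [-1.7 -2.1  4.8]
```

In the tool's units: -0.006 rad / 3.1416 = -0.0019.

```bash
echo '[[0,0,0,0,0,-0.0019,0],[0,0,0,0,0,-0.0019,0]]' > rows.txt && python3 inch.py rows.txt>/dev/null; python3 q.py
```

```text
t 6.65 dial -0.0312 Tz -0.071 [-1.9 -3.   5.4]
```

In the tool's units: -0.006 rad / 3.1416 = -0.0019.

```bash
echo '[[0,0,0,0,0,-0.0019,0],[0,0,0,0,0,-0.0019,0]]' > rows.txt && python3 inch.py rows.txt>/dev/null; python3 q.py
```

```text
t 6.90 dial -0.0371 Tz -0.103 [-1.6 -2.   5.2]
```

In the tool's units: -0.005 rad / 3.1416 = -0.0016.

```bash
echo '[[0,0,0,0,0,-0.0016,0],[0,0,0,0,0,-0.0016,0]]' > rows.txt && python3 inch.py rows.txt>/dev/null; python3 q.py; echo '[[0,0,0,0,0,0,0]]' > rows.txt && python3 inch.py rows.txt>/dev/null; python3 q.py
```

```text
t 7.15 dial -0.0421 Tz -0.045 [-0.8 -3.3  5.2]
t 7.28 dial -0.0421 Tz -0.054 [-1.2 -2.7  5.3]
```

In the tool's units: -0.005 rad / 3.1416 = -0.0016.

```bash
echo '[[0,0,0,0,0,-0.0016,0],[0,0,0,0,0,-0.0016,0]]' > rows.txt && python3 inch.py rows.txt>/dev/null; python3 q.py; echo '[[0,0,0,0,0,0,0]]' > rows.txt && python3 inch.py rows.txt>/dev/null; python3 q.py
```

```text
t 7.53 dial -0.0471 Tz -0.107 [-1.4 -3.   5.4]
t 7.65 dial -0.0471 Tz -0.124 [-0.6 -2.4  5.5]
```

In the tool's units: -0.005 rad / 3.1416 = -0.0016.

```bash
echo '[[0,0,0,0,0,-0.0016,0],[0,0,0,0,0,-0.0016,0]]' > rows.txt && python3 inch.py rows.txt>/dev/null; python3 q.py; echo '[[0,0,0,0,0,0,0]]' > rows.txt && python3 inch.py rows.txt>/dev/null; python3 q.py
```

```text
t 7.90 dial -0.0520 Tz -0.069 [-0.6 -2.1  5.4]
t 8.03 dial -0.0520 Tz -0.088 [-0.5 -3.2  5.5]
```

In the tool's units: -0.005 rad / 3.1416 = -0.0016.

```bash
echo '[[0,0,0,0,0,-0.0016,0],[0,0,0,0,0,-0.0016,0]]' > rows.txt && python3 inch.py rows.txt>/dev/null; python3 q.py; echo '[[0,0,0,0,0,0,0]]' > rows.txt && python3 inch.py rows.txt>/dev/null; python3 q.py
```

```text
t 8.28 dial -0.0570 Tz -0.076 [-1.8 -3.4  5.2]
t 8.40 dial -0.0570 Tz -0.076 [-1.  -2.5  4.8]
```

In the tool's units: -0.005 rad / 3.1416 = -0.0016.

```bash
echo '[[0,0,0,0,0,-0.0016,0],[0,0,0,0,0,-0.0016,0]]' > rows.txt && python3 inch.py rows.txt>/dev/null; python3 q.py; echo '[[0,0,0,0,0,0,0]]' > rows.txt && python3 inch.py rows.txt>/dev/null; python3 q.py
```

```text
t 8.65 dial -0.0619 Tz -0.118 [-1.3 -3.   4.6]
t 8.78 dial -0.0620 Tz -0.153 [-1.5 -3.7  5.4]
```

In the tool's units: -0.005 rad / 3.1416 = -0.0016.

```bash
echo '[[0,0,0,0,0,-0.0016,0],[0,0,0,0,0,-0.0016,0]]' > rows.txt && python3 inch.py rows.txt>/dev/null; python3 q.py; echo '[[0,0,0,0,0,0,0]]' > rows.txt && python3 inch.py rows.txt>/dev/null; python3 q.py
```

```text
t 9.03 dial -0.0663 Tz -0.173 [-1.  -2.9  4.6]
t 9.15 dial -0.0663 Tz -0.214 [-2.2 -3.7  5.3]
```

In the tool's units: -0.004 rad / 3.1416 = -0.0013.

```bash
echo '[[0,0,0,0,0,-0.0013,0],[0,0,0,0,0,-0.0013,0]]' > rows.txt && python3 inch.py rows.txt>/dev/null; python3 q.py; echo '[[0,0,0,0,0,0,0]]' > rows.txt && python3 inch.py rows.txt>/dev/null; python3 q.py
```

```text
t 9.40 dial -0.0699 Tz -0.255 [-0.8 -1.9  5.6]
t 9.53 dial -0.0699 Tz -0.237 [-3.  -2.6  5.3]
```

In the tool's units: -0.003 rad / 3.1416 = -0.001.

```bash
echo '[[0,0,0,0,0,-0.001,0],[0,0,0,0,0,-0.001,0],[0,0,0,0,0,-0.001,0]]' > rows.txt && python3 inch.py rows.txt>/dev/null; python3 q.py; echo '[[0,0,0,0,0,-0.0003,0],[0,0,0,0,0,-0.0003,0],[0,0,0,0,0,-0.0003,0]]' > rows.txt && python3 inch.py rows.txt>/dev/null; python3 q.py
```

```text
t 9.90 dial -0.0725 Tz -0.348 [-1.9 -3.   6.2]
t 10.28 dial -0.0733 Tz -0.416 [-0.8 -3.4  4.9]
```

In the tool's units: 0.54 rad / 3.1416 = 0.1719.

```bash
echo '[[0,0,0,0,0,0,0],[0,0,0,0,0,0,0],[0,0,0,0,0,0.0159,0],[0,0,0,0,0,0.0382,0],[0,0,0,0,0,0.0605,0],[0,0,0,0,0,0.0828,0],[0,0,0,0,0,0.105,0],[0,0,0,0,0,0.1273,0],[0,0,0,0,0,0.1496,0],[0,0,0,0,0,0.1719,0]]' > rows.txt && python3 inch.py rows.txt>/dev/null; python3 q.py
echo '[[0,0,0,0,0,0.0223,0],[0,0,0,0,0,0.0446,0],[0,0,0,0,0,0.0668,0],[0,0,0,0,0,0.0891,0],[0,0,0,0,0,0.1114,0],[0,0,0,0,0,0.1337,0],[0,0,0,0,0,0.156,0],[0,0,0,0,0,0.1783,0],[0,0,0,0,0,0.2005,0],[0,0,0,0,0,0.2228,0]]' > rows.txt && python3 inch.py rows.txt>/dev/null; python3 q.py
```

```text
t 11.53 dial 0.4670 Tz -0.003 [ 0.4 -0.9  4.9]
t 12.78 dial 1.1662 Tz 0.007 [ 1.7 -0.   2. ]
```

In the tool's units: 0.143 rad / 3.1416 = 0.0455.

```bash
echo '[[0,0,0,0,0,0.0191,0],[0,0,0,0,0,0.0382,0],[0,0,0,0,0,0.0455,0],[0,0,0,0,0,0.0455,0],[0,0,0,0,0,0.0455,0],[0,0,0,0,0,0.0455,0],[0,0,0,0,0,0.0455,0]]' > rows.txt && python3 inch.py rows.txt>/dev/null; python3 q.py
echo '[[0,0,0,0,0,0,0.3],[0,0,0,0,0,0,0.5],[0,0,0,0,0,0,0.5],[0,0,-0.04,0,0,0,0.5],[0,0,-0.08,0,0,0,0.5],[0,0,-0.12,0,0,0,0.5],[0,0,-0.12,0,0,0,0.5]]' > rows.txt && python3 inch.py rows.txt; python3 - <<'E'
from plant import ctrl, read_camera
import cv2
r=read_camera("wrist");cv2.imwrite("pics/w2.png",r["pixels"][:,:,::-1]);print(r["xyz"],r["orientation"])
E
```

```text
t 13.65 dial 1.3070 Tz 0.007 [4.9 1.6 2. ]
time: 14.52
eef_pos: [0.5243, 0.0051, 0.1653]
tcp_rot: [0.725, 0.688, 0.001, 0.001]
contact_force: [-0.6, 0.5, -0.3]
opening: 0.499
finger_force: 0.0
[0.52711449 0.07044655 0.30724745] [ 0.99108714 -0.02602851 -0.00197833  0.13063265]
```

View pics/w2.png

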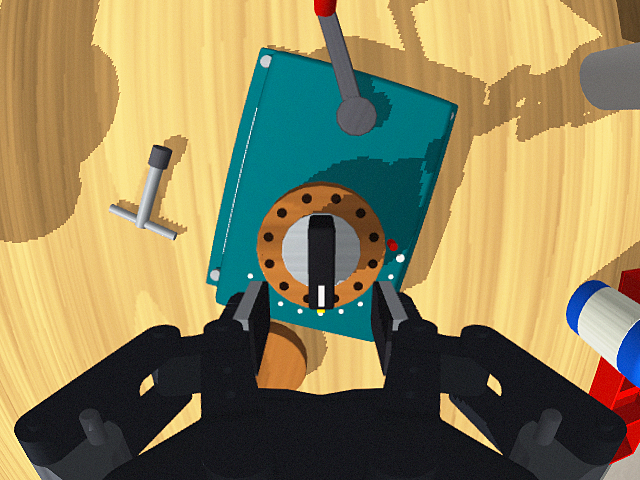

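The wrist view shows the bar and pointer straight between the open fingers at the fifth position, with the key and spare disc where they were. The lever arm runs up from its cap at (356,115). Next I'll go to the post.

```bash
cat > post.py <<'E'
from h import *
import sys
L=float(sys.argv[1]);z=float(sys.argv[2]);a=YAW+np.radians(130)-L
pv=np.array([.5510,.0870]);r=.075
delta([*(pv+r*np.array([np.cos(a),np.sin(a)])),z],a)
E
python3 post.py 0.17 .165;python3 post.py 0.17 .090
```

```text
t 14.57 pos [0.5235 0.0052 0.164 ] yaw 1.5188 tilt [ 0.0006 -0.0001]
shift [ 0.1555  0.0037 -0.001 ] rz -0.2631 F [-0.92 -0.25 -0.07] T [0.017 0.013 0.018] open 0.501 0.0
t 14.57 pos [0.5235 0.0052 0.164 ] yaw 1.5188 tilt [ 0.0006 -0.0001]
shift [0.1555 0.0037 0.074 ] rz -0.2631 F [-0.92 -0.25 -0.07] T [0.017 0.013 0.018] open 0.501 0.0
```

In the tool's units: 0.155 m / 0.5 = 0.31, 0.145 m / 0.5 = 0.29, -0.263 rad / 3.1416 = -0.0837.

```bash
echo '[[0.06,0,0,0,0,-0.0159,0.5],[0.14,0.004,0,0,0,-0.0382,0.5],[0.22,0.006,0,0,0,-0.0637,0.5],[0.29,0.008,0,0,0,-0.0828,0.5],[0.31,0.008,0,0,0,-0.0837,0.5],[0.31,0.008,0,0,0,-0.0837,0.5]]' > rows.txt && python3 inch.py rows.txt
python3 - <<'E'
from plant import ctrl, read_camera
import cv2
r=read_camera("wrist");cv2.imwrite("pics/w3.png",r["pixels"][:,:,::-1])
E
python3 post.py 0.17 .090
```

```text
time: 15.32
eef_pos: [0.5348, 0.1599, 0.1627]
tcp_rot: [0.629, 0.778, -0.001, -0.001]
contact_force: [0.2, -0.6, 0.2]
opening: 0.5
finger_force: 0.0
t 15.38 pos [0.535  0.1593 0.1629] yaw 1.7814 tilt [-0.0016 -0.0007]
shift [0.001  0.0006 0.0729] rz -0.0005 F [ 0.52 -0.76 -0.58] T [ 0.    -0.069 -0.008] open 0.501 0.0
```

View pics/w3.png

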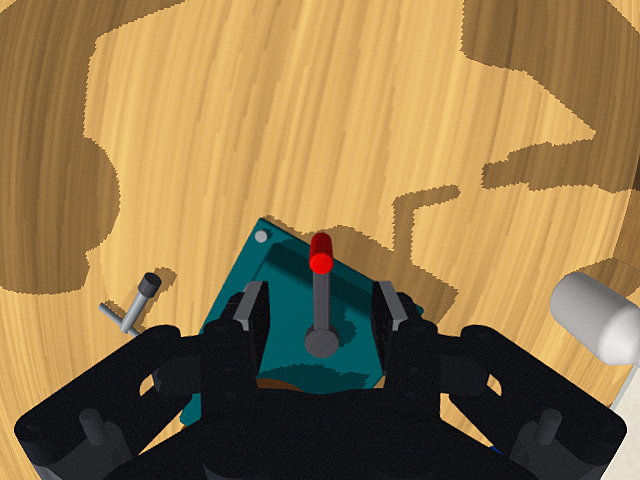

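The post top at (321,263) is centred between the fingers and the arm lies along the tool's x axis. I'll descend and grip lightly.

In the tool's units: 0.073 m / 0.5 = 0.146, 0.05 m / 0.5 = 0.1.

```bash
echo '[[0,0,0.05,0,0,0,0.5],[0,0,0.1,0,0,0,0.5],[0,0,0.146,0,0,0,0.5],[0,0,0.146,0,0,0,0.3],[0,0,0.146,0,0,0,0.2],[0,0,0.146,0,0,0,0],[0,0,0.146,0,0,0,0],[0,0,0.146,0,0,0,0]]' > rows.txt && python3 inch.py rows.txt 20
for L in 0.17 0.4 0.65 0.9 1.15 1.39; do python3 post.py $L .090|tail -1; done
```

```text
time: 16.38
eef_pos: [0.5363, 0.1594, 0.0919]
tcp_rot: [0.629, 0.778, 0.0, 0.001]
contact_force: [0.4, -3.8, 1.7]
opening: 0.154
finger_force: 21.4
shift [ 0.0011 -0.0008  0.0019] rz 0.0001 F [ 0.36 -3.81  1.72] T [-0.554 -0.037 -0.014] open 0.154 21.41485422849655
shift [-0.0009  0.0163  0.0019] rz 0.2301 F [ 0.36 -3.81  1.72] T [-0.554 -0.037 -0.014] open 0.154 21.41485422849655
shift [-0.0074  0.0338  0.002 ] rz 0.4801 F [ 0.36 -3.81  1.72] T [-0.554 -0.037 -0.014] open 0.154 21.41485422849655
shift [-0.018   0.0492  0.002 ] rz 0.7301 F [ 0.36 -3.81  1.72] T [-0.554 -0.037 -0.014] open 0.154 21.41485422849655
shift [-0.0321  0.0615  0.002 ] rz 0.9801 F [ 0.36 -3.81  1.72] T [-0.554 -0.037 -0.014] open 0.154 21.41485422849655
shift [-0.0481  0.0696  0.0021] rz 1.2201 F [ 0.36 -3.81  1.72] T [-0.554 -0.037 -0.014] open 0.154 21.41485422849655
```

In the tool's units: 0.066 m / 0.5 = 0.132, 0.0495 m / 0.5 = 0.099, 1.08 rad / 3.1416 = 0.3438.

```bash
echo '[[-0.001,0.018,0,0,0,0.0382,0],[-0.004,0.036,0,0,0,0.0764,0],[-0.01,0.052,0,0,0,0.1146,0],[-0.017,0.069,0,0,0,0.1528,0],[-0.026,0.085,0,0,0,0.191,0],[-0.037,0.099,0,0,0,0.2292,0],[-0.05,0.112,0,0,0,0.2674,0],[-0.064,0.123,0,0,0,0.3056,0],[-0.079,0.132,0,0,0,0.3438,0],[-0.079,0.132,0,0,0,0.3438,0]]' > rows.txt && python3 inch.py rows.txt
python3 post.py 1.25 .09; python3 post.py 1.39 .09
```

```text
time: 17.62
eef_pos: [0.6092, 0.1346, 0.0919]
tcp_rot: [0.939, 0.344, 0.001, 0.0]
contact_force: [-0.3, -2.8, 3.1]
opening: 0.154
finger_force: 21.6
t 17.62 pos [0.6092 0.1346 0.0919] yaw 0.703 tilt [ 0.0017 -0.0004]
shift [-0.0002 -0.0012  0.0019] rz 0.0011 F [-0.26 -2.78  3.15] T [-0.467  0.062  0.104] open 0.154 21.621300280094147
t 17.62 pos [0.6092 0.1346 0.0919] yaw 0.703 tilt [ 0.0017 -0.0004]
shift [-0.0009  0.0093  0.0019] rz 0.1411 F [-0.26 -2.78  3.15] T [-0.467  0.062  0.104] open 0.154 21.621300280094147
```

In the tool's units: 0.01 m / 0.5 = 0.02, 0.009 m / 0.5 = 0.018, 0.14 rad / 3.1416 = 0.0446.

```bash
echo '[[0,0.01,0,0,0,0.0223,0],[-0.001,0.018,0,0,0,0.0382,0],[-0.001,0.02,0,0,0,0.0446,0],[-0.001,0.02,0,0,0,0.0446,0]]' > rows.txt && python3 inch.py rows.txt; python3 post.py 1.396 .09
```

```text
time: 18.12
eef_pos: [0.6149, 0.1271, 0.0918]
tcp_rot: [0.961, 0.278, 0.001, 0.0]
contact_force: [-0.8, -2.8, 5.7]
opening: 0.153
finger_force: 21.7
t 18.12 pos [0.6149 0.1271 0.0918] yaw 0.5638 tilt [ 0.0016 -0.0004]
shift [-0.0004  0.0004  0.0018] rz 0.0079 F [-0.8  -2.77  5.7 ] T [-0.444  0.141  0.111] open 0.153 21.74211233854294
```

In the tool's units: 0.003 m / 0.5 = 0.006, 0.002 m / 0.5 = 0.004.

```bash
echo '[[0,0.004,0,0,0,0,0],[0,0.006,0,0,0,0,0],[0,0.006,0,0,0,0,0]]' > rows.txt && python3 inch.py rows.txt; python3 post.py 1.396 .09
```

```text
time: 18.5
eef_pos: [0.616, 0.1253, 0.0917]
tcp_rot: [0.961, 0.278, 0.0, -0.001]
contact_force: [-1.1, -1.1, 5.7]
opening: 0.154
finger_force: 21.8
t 18.5 pos [0.616  0.1253 0.0917] yaw 0.5628 tilt [0.0004 0.0012]
shift [-0.0005 -0.0018  0.0017] rz 0.0069 F [-1.1  -1.11  5.66] T [-0.098  0.267  0.009] open 0.154 21.804344058036804
```

In the tool's units: 0.003 m / 0.5 = 0.006, 0.002 m / 0.5 = 0.004.

```bash
echo '[[0,0.004,0,0,0,0,0],[0,0.006,0,0,0,0,0],[0,0.006,0,0,0,0,0]]' > rows.txt && python3 inch.py rows.txt; python3 post.py 1.396 .09
```

```text
time: 18.88
eef_pos: [0.6163, 0.1249, 0.0917]
tcp_rot: [0.961, 0.277, -0.001, -0.003]
contact_force: [-4.8, 3.9, 8.1]
opening: 0.151
finger_force: 22.0
t 18.88 pos [0.6163 0.1249 0.0917] yaw 0.5622 tilt [-0.0028  0.0049]
shift [-0.0005 -0.0023  0.0017] rz 0.0062 F [-4.79  3.88  8.11] T [ 0.651  0.807 -0.082] open 0.151 22.01550990343094
```

The tool is hard against the stop: it moved only 0.5 mm of the 3 commanded. I'll relax, open, lift and check.

In the tool's units: -0.14 m / 0.5 = -0.28, -0.1 m / 0.5 = -0.2.

```bash
echo '[[0,-0.006,0,0,0,0,0],[0,-0.006,0,0,0,0,0.3],[0,-0.006,0,0,0,0,0.5],[0,-0.006,0,0,0,0,0.5],[0,-0.006,-0.06,0,0,0,0.5],[0,-0.006,-0.12,0,0,0,0.5],[0,-0.006,-0.2,0,0,0,0.5],[0,-0.006,-0.28,0,0,0,0.5],[0,-0.006,-0.28,0,0,0,0.5]]' > rows.txt && python3 inch.py rows.txt
python3 - <<'E'
from plant import ctrl, read_camera
import cv2
r=read_camera("top");a=r["pixels"][190:380,180:420,::-1]
b=read_camera("side")["pixels"][190:380,180:420,::-1]
import numpy as np
cv2.imwrite("pics/f.png",cv2.resize(np.hstack([a,b]),(800,316),interpolation=cv2.INTER_CUBIC))
E
```

```text
time: 20.0
eef_pos: [0.6182, 0.1247, 0.2355]
tcp_rot: [0.961, 0.277, 0.004, 0.001]
contact_force: [0.5, -0.4, -0.3]
opening: 0.493
finger_force: 0.0
```

View pics/f.png

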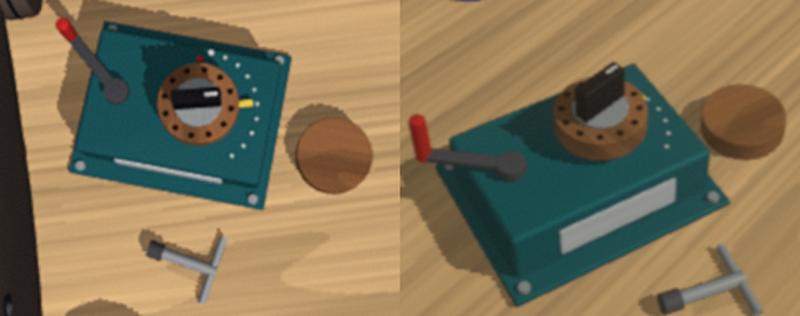

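In the final view the pointer is at (246,103), on the fifth dot after the large zero dot. The lever is swung home with its post at (66,28), the key and spare disc are in place, and the gripper is clear.

```bash
python3 -c "
from plant import ctrl, read_camera
print(ctrl.sign_off())"
```

```text
the job is handed in; nothing more can be done
None
```

The job is handed in, with no verdict shown: the pointer bore on the stop pin at about 6 N by my estimate, the dial is at its fifth click, the lever is locked against its stop, and the chuck key and spare disc were not touched.

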